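# Strip the roller test bar

## Task

Slide the square stop collar off the free end of the test stand's bar and set it down in the flat tray. Then slide the black roller off the bar and lay it in the cradle, centred and resting in both vees. Set both down gently rather than letting them fall, and leave the weight, the wrench and the tin where they are.

Things in the scene. Friction and masses are not known exactly. Their poses are not given: they have to be found in the camera images.
- stand: Fixed test stand: a brown block column (82 wide in x, 54 deep in y, top 198 mm above the bench) on a flat aluminium plate, carrying a cantilevered horizontal steel bar, 20 mm diameter. Origin at the bench, under the column's centre. The bar's axis is 165 mm above the bench and runs along the stand's own -y from the column to the free tip 245 mm from the origin. Next to the column sits a fixed 48 mm diameter shoulder, ending 37 mm from the origin. Its place and heading vary.
- bar_tip (a point): Point at the free end of the bar, on its axis (stand axes; the bar leaves the tip towards -y).
- collar_center (a point): Centre of the stop collar: a loose aluminium square block, 52 x 52 mm across its flat sides and 36 mm along the bar, with a 30 mm bore, about 0.2 kg. Its clamp screw is already slack, so it slides freely; it hangs on the bar by the top of its bore, its centre 5 mm below the bar's axis. Own y lies along the bore, own x across (level), z up as it hangs. It is the part nearest the bar's free end.
- roller_center (a point): Centre of the test roller: a loose black rubber-covered tube, 110 mm long, 56 mm diameter, 30 mm bore, about 0.45 kg. Own y lies along its length. It hangs on the bar between shoulder and collar, its centre 5 mm below the bar's axis, and slides freely; the collar blocks its way off.
- tray: Fixed open flat grey tray, 180 mm (own x) by 140 mm (own y), 20 mm high, floor and walls 4 mm thick. Origin at the centre of its underside, on the bench.
- cradle: Fixed cradle: an aluminium plate 100 mm (own x) by 110 mm (own y), 10 mm thick, with two grey plastic 90 degree vees, each 14 mm wide, 42 mm either side of the centre along own y and about 46 mm tall; their trough runs along own y. Between the vees 70 mm are open for the fingers. Origin on the bench, under its centre. Cradle and tray may swap places.
- cradle_seat (a point): Where the roller's centre lies when the roller rests centred in both vees: 55 mm above the bench, over the cradle's centre. The roller's length then lies along this frame's y (either way round).
- weight: Bystander: steel laboratory weight with a knob, 56 mm diameter, 86 mm tall, origin under its centre. Leave alone.
- wrench: Bystander: wrench lying flat on the bench. Leave alone.
- tin: Bystander: tin, 66 mm diameter, 100 mm tall, origin under its centre. Leave alone.

How it is judged:
By the outcome, as a careful person would: the job done as asked, in the order asked, and still so for the second after the job is handed in, with the robot touching nothing.
It also fails if it takes over 56 s, if anything falls off the work surface, if the arm or the gripper's body presses on something with over 40 N, if the wrist force passes 120 N, or if a joint passes its speed limit or range.

## Robot

A 6-joint arm with a two-finger parallel gripper is mounted at the origin on the work surface. World frame = base frame: x ahead of the robot, y to its left, z up, the work surface at z = 0. Lengths are in mm, angles in rad, forces in N, time in s.
With the tool pointing down it reaches from about 325 to 875 mm from the base axis. Payload 4.4 kg.
Tool frame: the origin (TCP) lies on the centre line of the jaws, within the pads' length; the fingertips stand ahead of it and the grasp point (between the pads) lies 6 mm ahead of it (ctrl.tcp_to_tips is the z of the fingertips in the tool frame, in mm); z points along the fingers, y is the line along which they close (so a half turn about z gives the same grasp; the last joint's range is limited). The gripper opens to 85 mm and grips with 20 to 120 N. Pads are 22 mm wide; open, the fingers measure 114 mm over their backs; the gripper's body (76 mm by 85 mm) begins 54 mm behind the grasp point. The pads swing forward as they close: fully open they stand 13 mm farther back than shut.
Start: joints at [-1.252, 0.207, 1.542, -0, 1.393, -0.15], TCP at [259.783, -512.972, 256.282] pointing down, gripper open.
Joint ranges: [-2.73, 2.73], [-0.86, 2.22], [0.23, 2.46], [-1.11, 4.25], [0.08, 2.63], [-2.82, 2.82]. Speed limits (rad/s): [2.79, 2.79, 3.14, 3.14, 3.14, 3.14].

## Interface

Orientations are given as a 3x3 rotation matrix whose columns are the frame's x, y, z axes.
In Python, from plant import ctrl, sensors, optics gives the robot as it stands. Calls block until the motion is done:
- ctrl.move_ptp(position, orientation): joint-space move of the TCP to a pose.
- ctrl.move_l(position, rot=None, vel=150, threshold=None): straight line of the TCP; rot=None keeps the orientation; vel is the mean speed in mm/s. With threshold (N) it stops when the force on the tool has changed by that much, and returns True; else False.
- ctrl.set_joints(angles): joint-space move.
- ctrl.gripper_to(opening, force=None): finger opening in mm; force is the grip in N (None keeps the last); returns when the fingers have stopped.
- ctrl.hold(seconds).
- ctrl.solve_ik(position, orientation): joint angles nearest the present ones, or None.
- sensors.read_state(): the state.
- optics.grab_frame(name): name is "scene" or "top" or "wrist"; returns (picture, depth): 480x640x3 uint8, red, green, blue; 480x640 float32, mm along the optical axis (not along the pixel's ray), 0 where there is no reading.
- optics.camera_params(name): a dict with "mtx" (3x3 intrinsics, pixels), "R" (3x3) and "t" (3): a world point X has camera coordinates R X + t; the wrist camera has in their place "T_tool_cam" (4x4, takes a point from camera to tool coordinates, whose origin is the TCP and whose axes are the flange's). Camera axes: x right, y down, z forward; pixel columns grow to the right and rows downward; lengths in mm; the calibration is good to about 2 mm. A picture is of the moment at which its call begins: read the wrist's pose just before it. camera_params takes no time and is no camera call.
A pose or a line that the arm cannot do raises ctrl.MotionError and nothing moves.
- ctrl.finish_job(): hands the job in; it is judged then, once.
The state is a dict: "t": time; "q": joint angles; "qvel": joint speeds; "tau": joint torques, N m; "eef_pos": TCP position; "eef_rot": TCP orientation; "force": force on the tool from outside, world axes, zero at the start; "wrist_torque": the same for the moment, N m; "grip_width": finger opening in mm; "grasp_force": force on a finger pad.
Only numpy, scipy, OpenCV 4.12 (cv2) and the standard library are available. Lean on these libraries where they do the work, as an engineer would, in place of code of your own. Each camera call takes 0.05 s, during which the arm holds its last target. There are 200 camera calls.

## Working session

There is one attempt and no reset: what is moved stays moved. The work goes in short steps, each a Python script; the robot and the scene stay as the last script left them, time stands still between calls to the robot, and variables do not carry over. Pictures are saved under pics/ and viewed, at most 10 in all, crops included, and the job is handed in when it is done.

```bash
ls; mkdir -p pics
python3 - <<'E'
from plant import ctrl,sensors,optics
import cv2,numpy as np
for n in("scene","top"):
    p,d=optics.grab_frame(n); cv2.imwrite(f"pics/{n}0.png",p[:,:,::-1]); np.save(f"pics/{n}0.npy",d)
    c=optics.camera_params(n); print(n,c, (d>0).mean())
print(optics.camera_params("wrist"),ctrl.tcp_to_tips)
s=sensors.read_state();print(s)
E
```

```text
pics
scene {'mtx': array([[498.36525888,   0.        , 320.77464187],
       [  0.        , 498.36525888, 239.60854278],
       [  0.        ,   0.        ,   1.        ]]), 'R': array([[-0.3914776 ,  0.92013073, -0.01023383],
       [ 0.80465315,  0.33690902, -0.48890247],
       [-0.44640632, -0.19962906, -0.87227842]]), 't': array([ 228.37616964, -458.91591598, 1560.39925415])} 0.996025390625
top {'mtx': array([[533.79287412,   0.        , 321.75479697],
       [  0.        , 533.79287412, 243.366216  ],
       [  0.        ,   0.        ,   1.        ]]), 'R': array([[-0.02582347, -0.99961573, -0.0100767 ],
       [-0.98719284,  0.02708737, -0.15721508],
       [ 0.15742761,  0.0058878 , -0.98751298]]), 't': array([  29.93892199,  643.17768327, 1072.54012062])} 0.9958561197916667
{'mtx': array([[332.48954193,   0.        , 320.62327438],
       [  0.        , 332.48954193, 240.96318582],
       [  0.        ,   0.        ,   1.        ]]), 'T_tool_cam': array([[ 1.25725540e-03, -9.55593908e-01, -2.94684073e-01,
         7.62453533e+01],
       [ 9.99998968e-01,  1.40609416e-03, -
[... 311 characters left out ...]
       1.39351394e+00, -1.50518947e-01]), 'qvel': array([-0.00061564, -0.00105559, -0.00357491,  0.00125677,  0.00092332,
        0.00087207]), 'tau': array([-1.15099607e-03, -3.84096515e+01, -2.92547858e+01, -1.48603749e-04,
        4.95651664e-03,  1.58761281e-05]), 'eef_pos': array([ 259.58197065, -512.34842567,  255.21480145]), 'eef_rot': array([[ 8.92097293e-01,  4.51842855e-01, -6.73940773e-04],
       [ 4.51843254e-01, -8.92095085e-01,  2.00830220e-03],
       [ 3.06217749e-04, -2.09611655e-03, -9.99997756e-01]]), 'force': array([-0.114015  , -0.27957746,  0.77668237]), 'wrist_torque': array([-0.04754755, -0.03813884, -0.02927999]), 'grasp_force': 0.0, 'grip_width': 85.60106539997297}
```

View pics/top0.png

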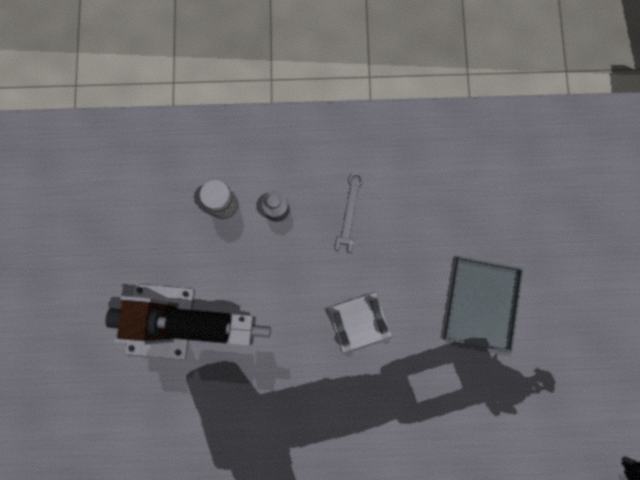

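View pics/scene0.png

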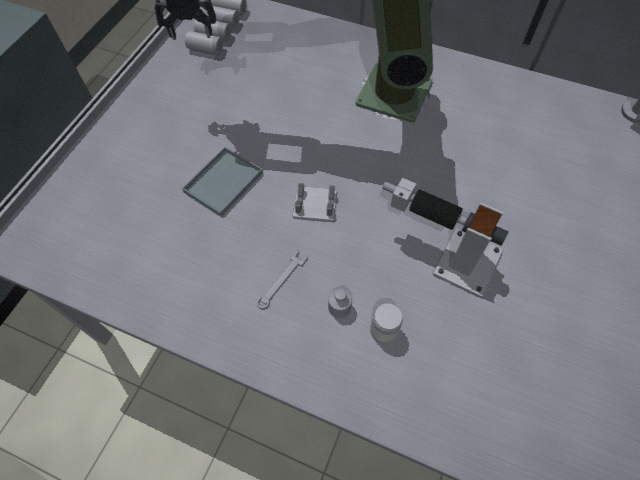

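The top view shows the bar running right from the column (138,320), with the roller at (200,325), the collar at (241,330) and the tip at (270,331). The cradle is at (359,322) with vees left and right, and the tray at (482,304). The scene view agrees: collar (403,194), tip (385,187), cradle (315,203), tray (223,181).

```bash
cat > h.py <<'E'
import numpy as np,cv2
from plant import ctrl,sensors,optics
def cloud(n,d,T=None):
    """world points (h,w,3) of a depth image"""
    c=optics.camera_params(n);K=c["mtx"];v,u=np.mgrid[:480,:640]
    P=np.dstack([(u-K[0,2])/K[0,0]*d,(v-K[1,2])/K[1,1]*d,d])
    if n=="wrist":
        Rt,p=T;M=c["T_tool_cam"];return (P@M[:3,:3].T+M[:3,3])@Rt.T+p
    return (P-c["t"])@c["R"]
def wrist(name=None):
    s=sensors.read_state();p,d=optics.grab_frame("wrist")
    if name:cv2.imwrite(f"pics/{name}.png",p[:,:,::-1])
    return p,cloud("wrist",d,(s["eef_rot"],s["eef_pos"]))
def tri(ua,ub):
    A=[]
    for n,(u,v) in(("top",ua),("scene",ub)):
        c=optics.camera_params(n);P=c["mtx"]@np.c_[c["R"],c["t"]];A+=[u*P[2]-P[0],v*P[2]-P[1]]
    X=np.linalg.svd(np.array(A))[2][-1];return X[:3]/X[3]
E
python3 - <<'E'
from h import *
np.set_printoptions(precision=1,suppress=True)
print("tri tip",tri((270,331),(385,187)),"cradle",tri((359,322),(315,203)),"tray",tri((482,304),(223,181)))
for n in("top","scene"):
    d=np.load(f"pics/{n}0.npy");W=cloud(n,d);W=W[d>0]
    tab=W[(abs(W[:,2])<15)&(W[:,0]>300)&(W[:,0]<800)];print(n,"bench z",np.median(tab[:,2]))
    def sel(lo,hi,zl,zh):return W[(W[:,0]>lo[0])&(W[:,0]<hi[0])&(W[:,1]>lo[1])&(W[:,1]<hi[1])&(W[:,2]>zl)&(W[:,2]<zh)]
    B=sel((200,50),(700,500),140,230)
    c=sel((200,50),(700,500),192,215);print(" column top",len(c),c.mean(0),cv2.minAreaRect(c[:,:2].astype(np.float32)))
    for y in range(60,400,10):
        s=B[(B[:,1]>=y)&(B[:,1]<y+10)]
        if len(s):
            t=s[s[:,2]>s[:,2].max()-6];print(y,len(s),"x",s[:,0].min(),s[:,0].max(),"ztop",s[:,2].max(),"xtop",t[:,0].mean())
    for nm,lo,hi,zl in(("cradle",(300,-200),(560,50),6),("tray",(300,-450),(600,-200),8)):
        s=sel(lo,hi,zl,80);r=cv2.minAreaRect(s[:,:2].astype(np.float32));print(nm,len(s),r,s[:,2].max(),np.median(s[:,2]))
        if nm=="cradle":
            s=s[s[:,2]>25];print(' vee',s.mean(0),cv2.minAreaRect(s[:,:2].astype(np.float32)))
E
```

```text
tri tip [464.  114.5 160.9] cradle [478.4 -61.8   9.2] tray [ 510.  -326.7    9.5]
top bench z -0.25949076730815945
 column top 1320 [490.5 354.6 197.4] ((490.4624938964844, 352.29888916015625), (60.85435485839844, 82.25080108642578), 83.7997817993164)
110 53 x 453.94589205419925 474.0683037233077 ztop 178.6477042144555 xtop 464.4357036351349
120 60 x 455.97337183782594 474.3131113941075 ztop 178.28914915842591 xtop 464.3353253341838
130 61 x 456.2488836289008 476.42053425792517 ztop 177.52206189828283 xtop 466.4103615232034
140 175 x 441.7287610513744 493.0145461876993 ztop 189.53146579170033 xtop 474.8079329627697
150 162 x 442.7548737036939 494.7498100981447 ztop 190.0613312157166 xtop 468.99550939194495
160 160 x 443.0565566522479 495.0594828975478 ztop 189.70005289494728 xtop 468.92934230173455
170 158 x 445.07883536138644 495.255158963311 ztop 190.35208763236037 xtop 469.4896725134357
180 87 x 445.2808327286394 498.0155823467324 ztop 188.41094593582466 xtop 458.3206359634471
190 213 x 445.16517437006166 499.8771274204911 ztop 190.16360149028355 xtop 473.6095040077439
200 163 x 
[... 5048 characters left out ...]
562677613
370 175 x 450.2145714126345 535.5020299703513 ztop 202.90239048439432 xtop 487.6043608481074
380 96 x 450.2983311163422 511.95652539763756 ztop 199.3268498271345 xtop 460.98098747114705
390 78 x 479.6113521015963 512.896688559472 ztop 187.90801127827433 xtop 496.23058361736014
cradle 1337 ((432.7279968261719, -76.04557800292969), (245.3818817138672, 245.50076293945312), 1.2075215578079224) 51.57104530419862 11.4012410331149
 vee [478.  -64.   37.2] ((478.109375, -63.52312469482422), (80.60768127441406, 98.09477233886719), 16.82518196105957)
tray 788 ((457.6141052246094, -321.6317138671875), (183.9652862548828, 284.3857421875), 88.12734985351562) 25.397471560966167 14.95047433985484
```

```bash
cat >> h.py <<'E'
def rot(yaw):
    c,s=np.cos(yaw),np.sin(yaw);return np.array([[c,s,0],[s,-c,0],[0,0,-1.]])
def st(m=""):
    s=sensors.read_state();print(m,"t%.1f"%s["t"],s["eef_pos"].round(1),"F",s["force"].round(1),"w %.1f g %.1f"%(s["grip_width"],s["grasp_force"]),"q6 %.2f"%s["q"][5])
E
python3 - <<'E'
from h import *
for o in(0,np.pi):
    for p,y in(((470,150,330),-1.68),((510,-328,36),-1.787),((479,-62,61),-1.276)):print(o,p,ctrl.solve_ik(p,rot(y+o)))
y=-1.68
if ctrl.solve_ik((470,140,330),rot(y)) is None:y+=np.pi
ctrl.move_ptp((470,140,330),rot(y));st()
p,W=wrist("w1");np.save("pics/w1.npy",W)
E
```

```text
0 (470, 150, 330) None
0 (510, -328, 36) [-7.14176409e-01  5.29745732e-01  1.60973363e+00 -4.44089210e-16
  1.00211330e+00  2.64361992e+00]
0 (479, -62, 61) [-3.08151354e-01  2.77752415e-01  1.91700337e+00 -4.44089210e-16
  9.46836867e-01  2.53864497e+00]
3.141592653589793 (470, 150, 330) [ 1.33307577e-01 -1.99209599e-02  1.63598114e+00 -4.44089210e-16
  1.52553247e+00  2.42511250e-01]
3.141592653589793 (510, -328, 36) [-7.14176409e-01  5.29745732e-01  1.60973363e+00 -4.44089210e-16
  1.00211330e+00 -4.97972736e-01]
3.141592653589793 (479, -62, 61) [-3.08151354e-01  2.77752415e-01  1.91700337e+00 -4.44089210e-16
  9.46836867e-01 -6.02947681e-01]
 t2.5 [470.3 139.3 329.9] F [ 0.2 -1.3  0.1] w 85.5 g 0.0 q6 0.22
```

View pics/w1.png

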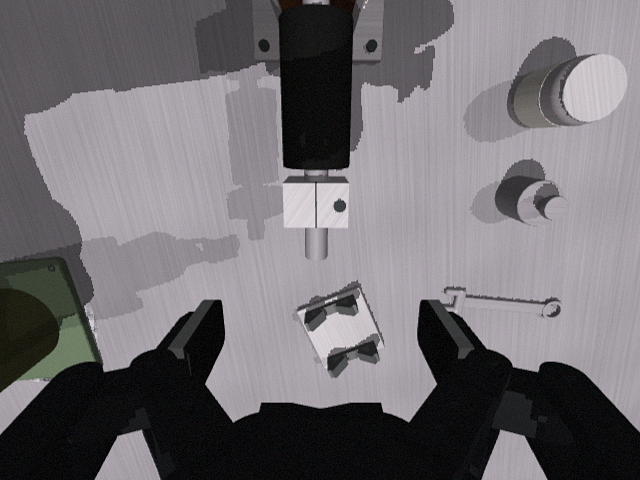

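Run:
```python
import numpy as np
np.set_printoptions(precision=1,suppress=True)
W=np.load("pics/w1.npy").reshape(-1,3)
B=W[(W[:,0]>430)&(W[:,0]<540)&(W[:,1]>60)&(W[:,2]>160)&(W[:,2]<215)]
print("ymin",B[:,1].min())
for y in range(105,330,5):
    s=B[(B[:,1]>=y)&(B[:,1]<y+5)]
    if len(s):print(y,len(s),np.array([s[:,0].min(),s[:,0].max(),(s[:,0].min()+s[:,0].max())/2,s[:,2].max()]))
```

```text
ymin 112.6266035608113
110 27 [456.4 473.5 465.  175.6]
115 116 [454.7 474.  464.4 176.1]
120 120 [455.3 475.4 465.4 176.9]
125 126 [455.9 476.  465.9 175.9]
130 127 [456.5 476.6 466.6 175.8]
135 128 [457.1 477.1 467.1 175.9]
140 92 [457.8 493.5 475.7 186.5]
145 245 [442.7 493.9 468.3 187.8]
150 387 [442.8 494.4 468.6 188.1]
155 390 [443.3 494.8 469.1 188.6]
160 405 [443.4 496.  469.7 188.4]
165 421 [444.1 496.4 470.3 188.2]
170 414 [444.7 497.  470.8 188.3]
175 440 [445.5 497.6 471.5 188.5]
180 429 [446.1 492.2 469.1 187.7]
185 157 [446.2 500.1 473.1 185.8]
190 259 [454.6 499.9 477.2 189.2]
195 437 [446.2 501.7 474.  189. ]
200 450 [447.1 502.1 474.6 189. ]
205 451 [447.8 502.3 475.1 189.1]
210 467 [447.4 502.6 475.  189.2]
215 473 [448.2 502.9 475.6 189.4]
220 475 [448.9 503.2 476.  189.1]
225 490 [449.8 505.  477.4 189.6]
230 495 [450.6 505.4 478.  189.7]
235 509 [450.3 505.7 478.  189.5]
240 510 [450.9 505.9 478.4 189.4]
245 534 [451.6 506.1 478.9 189. ]
250 530 [452.5 508.1 480.3 189.5]
255 547 [453.4 508.3 480.8 189.8]
260 558 [452.9 508.6 480.7 189.6]
265 565 [453.8 508.8 481.3 189.2]
270 570 [454.5 509.1 481.8 189.8]
275 586 [455.3 510.9 483.1 189.4]
280 600 [455.5 511.2 483.3 189.9]
285 614 [456.  511.4 483.7 189.5]
290 612 [456.6 511.6 484.1 190.4]
295 581 [457.5 511.9 484.7 189.5]
300 142 [458.4 490.5 474.5 188.1]
305 108 [476.4 496.1 486.2 176.4]
310 2 [476.5 476.6 476.6 167. ]
```

The wrist view shows the collar at (316,203) and the roller at (316,90), and agrees with the fixed cameras within 2 mm. Collar centre is about (469,160,160) and roller centre about (479,245,160). Now I'll grasp the collar.

```bash
cat >> h.py <<'E'
YAW=np.pi/2-.112
U=np.array([-np.sin(.112),-np.cos(.112),0])   # towards the free end
E
python3 - <<'E'
from h import *
R=rot(YAW)
ctrl.move_ptp((469.2,160,230),R)
print(ctrl.move_l((469.2,160,166.5),vel=60,threshold=8));st("down")
ctrl.gripper_to(45,force=50);st("grip")
p=np.array([469.2,160,166.5]);p[2]+=4.5
ctrl.move_l(p,vel=20);st("lift")
p=p+20*U;print(ctrl.move_l(p,vel=40,threshold=8));st("slid")
E
```

```text
False
down t4.3 [469.6 160.1 167. ] F [ 0.6  0.2 -0.2] w 85.7 g 0.0 q6 0.27
grip t4.7 [469.5 160.  167. ] F [-0.6  0.   1.8] w 51.3 g 52.4 q6 0.27
lift t5.1 [468.9 159.9 170.7] F [ 0.2  0.4 -2.1] w 51.4 g 52.3 q6 0.27
False
slid t5.7 [467.1 140.  171.1] F [ 0.9 -1.1 -1.7] w 51.2 g 52.3 q6 0.23
```

Run:
```python
from h import *
p=np.array([469.2,160,171])+105*U
print(ctrl.move_l(p,vel=80,threshold=10));st("off")
Rt=rot(np.pi/2-.217)
ctrl.move_l((510.5,-328,150),Rt,vel=200)
ctrl.move_l((510.5,-328,48),vel=100);st("above")
wrist("w2")
print(ctrl.move_l((510.5,-328,32),vel=12,threshold=4));st("touch")
```

```text
False
off t6.9 [457.5  56.  171. ] F [ 0.6 -0.5 -2.4] w 51.7 g 52.3 q6 0.04
above t10.2 [ 511.2 -328.6   48.9] F [ 0.1  0.7 -1.4] w 51.6 g 52.3 q6 -0.50
True
touch t11.1 [ 510.4 -328.    37.2] F [-0.1 -0.7  5.3] w 51.4 g 52.7 q6 -0.50
```

View pics/w2.png

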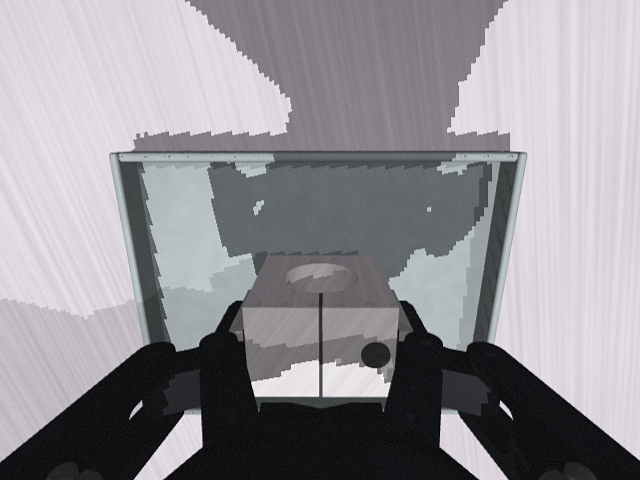

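The view shows the collar square and central in the tray (320,330), and contact came at the expected height. I'll release it, measure the cradle from near, then grasp the roller.

Run:
```python
from h import *
np.set_printoptions(precision=1,suppress=True)
ctrl.gripper_to(85);st("open")
ctrl.move_l((510.5,-328,150),vel=120)
ctrl.move_ptp((479,-40,250),rot(np.pi/2+.295));ctrl.hold(.2)
_,W=wrist("w3");np.save("pics/w3.npy",W)
def f(W,m):
    W=W.reshape(-1,3);W=W[(np.hypot(W[:,0]-479,W[:,1]+62.5)<80)]
    v=W[(W[:,2]>20)&(W[:,2]<60)].astype(np.float32);pl=W[(W[:,2]>6)&(W[:,2]<14)].astype(np.float32)
    print(m,"vee",cv2.minAreaRect(v[:,:2]),v[:,2].max(),"plate",cv2.minAreaRect(pl[:,:2]),np.median(pl[:,2]))
    return v
v=f(W,"wrist")
np.save("pics/v.npy",v)
_,d=optics.grab_frame("top")
ctrl.move_ptp((478.8,245,235),rot(YAW));ctrl.hold(.2)
p,d=optics.grab_frame("top");f(cloud("top",d),"top");cv2.imwrite("pics/top3.png",p[:,:,::-1])
p,W=wrist("w4");np.save("pics/w4.npy",W);st()
```

```text
open t11.6 [ 509.  -326.7   35.2] F [-1.4 -0.6  0.7] w 85.2 g 0.0 q6 -0.50Traceback (most recent call last):
  File "<stdin>", line 12, in <module>
  File "<stdin>", line 10, in f
cv2.error: OpenCV(4.12.0) /io/opencv/modules/imgproc/src/convhull.cpp:143: error: (-215:Assertion failed) total >= 0 && (depth == CV_32F || depth == CV_32S) in function 'convexHull'
```

View pics/w3.png

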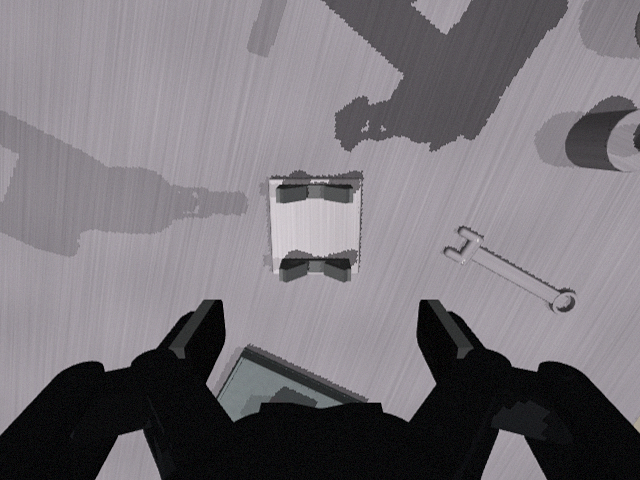

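The view shows the cradle at (317,228), with vees at (315,192) and (315,269), seen almost square to the jaws. The crash was in my own fitting code, so I'll redo the fit from the saved cloud.

Run:
```python
from h import *
np.set_printoptions(precision=1,suppress=True)
W=np.load("pics/w3.npy")
for u,v in((315,192),(315,230),(315,269),(280,192),(350,265)):print(u,v,W[v,u])
W=W.reshape(-1,3);n=np.hypot(W[:,0]-479,W[:,1]+62.5)<80;W=W[n];print(len(W),np.percentile(W[:,2],[1,50,90,99]))
def rect(P):return cv2.minAreaRect(np.ascontiguousarray(P[:,:2],dtype=np.float32))
v=W[(W[:,2]>22)&(W[:,2]<60)];print("vee",len(v),rect(v),v[:,2].max())
pl=W[(W[:,2]>7)&(W[:,2]<14)];print("pl",len(pl),rect(pl) if len(pl) else 0)
a=np.deg2rad(16.9);q=(v-[479,-62.5,0])[:,:2]@np.array([[np.cos(a),-np.sin(a)],[np.sin(a),np.cos(a)]]);s=np.sign(q[:,1])
for k in(-1,1):
    t=v[s==k];qq=q[s==k];print(k,len(t),rect(t),"own x",qq[:,0].min(),qq[:,0].max(),"own y",qq[:,1].min(),qq[:,1].max())
ctrl.move_ptp((478.8,245,235),rot(YAW));ctrl.hold(.2)
p,W=wrist("w4");np.save("pics/w4.npy",W);st()
p,d=optics.grab_frame("top");cv2.imwrite("pics/top3.png",p[:,:,::-1])
B=W.reshape(-1,3);B=B[(B[:,0]>430)&(B[:,0]<540)&(B[:,1]>60)&(B[:,2]>160)&(B[:,2]<200)]
for y in range(105,330,5):
    s=B[(B[:,1]>=y)&(B[:,1]<y+5)]
    if len(s):print(y,len(s),np.array([s[:,0].min(),s[:,0].max(),(s[:,0].min()+s[:,0].max())/2,s[:,2].max()]))
```

```text
315 192 [468.1 -22.   17.8]
315 230 [480.3 -63.5  11. ]
315 269 [ 492.9 -105.1   18.6]
280 192 [434.8 -28.   43.5]
350 265 [526.  -83.8  33.9]
74971 [ -0.8 298.1 317.3 324.3]
vee 1840 ((479.60687255859375, -61.56004333496094), (75.84603881835938, 98.46463012695312), 16.851547241210938) 46.7565605243216
pl 6305 ((479.5072021484375, -61.486778259277344), (100.124755859375, 109.56230926513672), 16.910377502441406)
-1 912 ((491.7027587890625, -101.49525451660156), (75.8816146850586, 15.046239852905273), 16.993812561035156) own x -37.11064128968628 38.74757224055727 own y -48.50682811382649 -33.424503800539505
1 928 ((467.203125, -21.266897201538086), (75.34760284423828, 14.42220687866211), 17.088951110839844) own x -36.99742176458445 38.35132312588509 own y 35.549732051288984 49.983476141258755
 t15.4 [479.3 243.9 235.1] F [-0.2 -0.6  0.4] w 84.7 g 0.0 q6 0.42
140 3 [477.2 478.  477.6 168.6]
145 45 [458.6 478.5 468.6 175. ]
150 172 [458.9 478.9 468.9 176. ]
155 189 [459.  479.5 469.2 176. ]
160 182 [459.7 480.  469.8 176.3]
165 189 [460.3 480.3 470.3 176.5]
170 194 [461.  480.9 471.  175
[... 352 characters left out ...]
9.8 504.4 477.1 189. ]
230 702 [449.7 504.5 477.1 188.9]
235 715 [450.9 506.4 478.6 188.9]
240 744 [451.2 506.3 478.8 189. ]
245 756 [451.5 506.2 478.8 188.9]
250 768 [452.5 508.3 480.4 188.8]
255 790 [453.  508.2 480.6 188.9]
260 817 [453.2 508.1 480.7 189.1]
265 826 [454.2 510.  482.1 189.3]
270 860 [454.5 510.  482.2 189.3]
275 873 [455.  509.8 482.4 189.3]
280 888 [455.9 511.7 483.8 189.2]
285 935 [456.  511.7 483.8 189.2]
290 943 [457.1 511.3 484.2 189.2]
295 1022 [457.3 512.5 484.9 189. ]
300 756 [458. 498. 478. 189.]
305 359 [476.1 496.5 486.3 176.5]
310 368 [476.8 497.  486.9 176.4]
315 485 [477.4 511.3 494.4 190.1]
320 900 [464.3 511.2 487.7 190.5]
325 1632 [464.8 530.1 497.4 200. ]
```

View pics/w4.png

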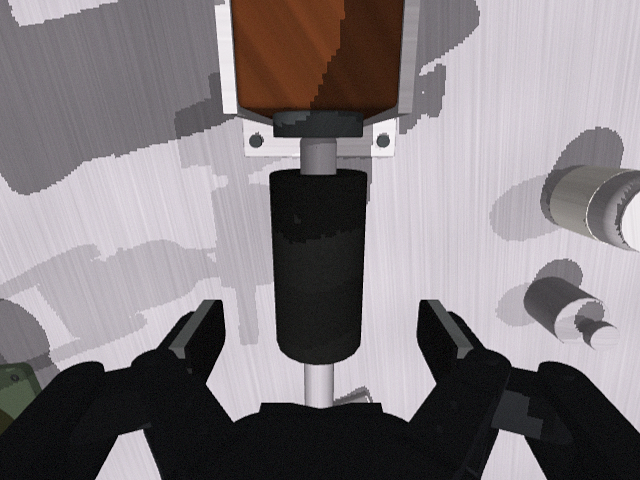

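The view shows the roller between the open jaws, ends at rows 170 and 360, and x≈478.9 at y=245. I'll take its centre along the bar from the cloud, then grasp it and slide it off.

Run:
```python
from h import *
W=np.load("pics/w4.npy").reshape(-1,3);c=np.array([478.9,245,160])
q=W-c;N=np.array([U[1],-U[0],0]);a=q@U;b=q@N
m=(abs(b)<12)&(W[:,2]>185)&(W[:,2]<191.5)&(abs(a)<65);print("axis extent",a[m].min(),a[m].max())
m2=(abs(a)<40)&(W[:,2]>170)&(W[:,2]<192)&(abs(b)<40);print("across",b[m2].min(),b[m2].max())
off=(np.percentile(a[m],.1)+np.percentile(a[m],99.9))/2
print("off",off)
assert abs(off)<4
p=c+off*U;p[2]=166.5;np.save("pics/p.npy",p)
ctrl.move_l(p+[0,0,30],vel=80)
print(ctrl.move_l(p,vel=60,threshold=8));st("down")
ctrl.gripper_to(45,force=60);st("grip")
p[2]+=4.5;ctrl.move_l(p,vel=20);st("lift")
print(ctrl.move_l(p+20*U,vel=40,threshold=8));st("slid")
```

```text
axis extent -56.657841246752234 53.65564067189698
across -26.587008779799827 25.456460507454256
off -1.9237386738724815
False
down t16.8 [479.1 246.9 166.3] F [ 0.1 -0.4 -0.1] w 85.1 g 0.0 q6 0.43
grip t17.2 [479.4 247.1 167.4] F [-1.7 -0.3  4.8] w 53.8 g 64.1 q6 0.43
lift t17.5 [478.7 246.7 170.3] F [ 0.1  0.2 -3.4] w 53.3 g 63.5 q6 0.43
False
slid t18.2 [477.  226.9 171.1] F [-0.3  0.3 -3.1] w 53.6 g 63.5 q6 0.39
```

Run:
```python
from h import *
p=np.load("pics/p.npy");p[2]+=4.5
print(ctrl.move_l(p+120*U,vel=100,threshold=8));st("mid")
print(ctrl.move_l(p+213*U,vel=100,threshold=8));st("off")
ctrl.hold(.3);st("still")
R=rot(np.pi/2+np.deg2rad(16.9))
ctrl.move_l((479.6,-61.5,150),R,vel=120)
ctrl.move_l((479.6,-61.5,80),vel=80);ctrl.hold(.3);st("above")
p,W=wrist("w5");np.save("pics/w5.npy",W)
p,d=optics.grab_frame("top");np.save("pics/top5.npy",d)
p,d=optics.grab_frame("scene");cv2.imwrite("pics/scene5.png",cv2.resize(p[130:280,240:440,::-1],(800,600)))
```

```text
False
mid t19.3 [465.8 128.  171.1] F [ 0.5  0.2 -4.3] w 53.5 g 63.5 q6 0.20
False
off t20.4 [455.4  35.6 171. ] F [ 0.3 -0.2 -3.4] w 53.4 g 63.5 q6 -0.00
still t20.7 [455.3  35.6 171. ] F [ 0.3  0.2 -3.1] w 53.5 g 63.5 q6 -0.00
above t23.1 [479.9 -61.6  80.4] F [ 0.6 -0.2 -3.8] w 53.6 g 63.5 q6 -0.60
```

View pics/w5.png

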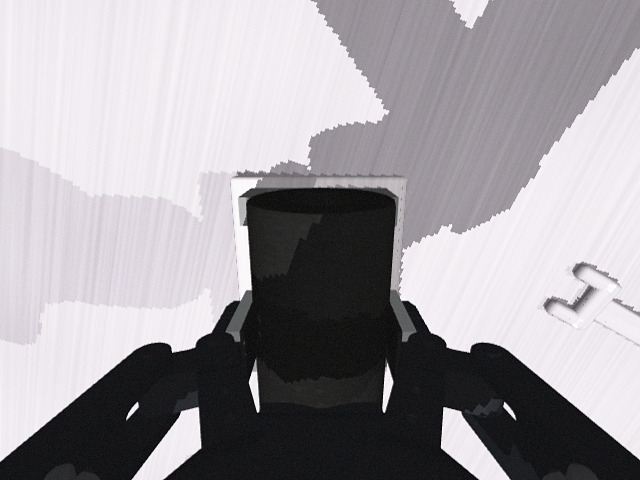

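View pics/scene5.png

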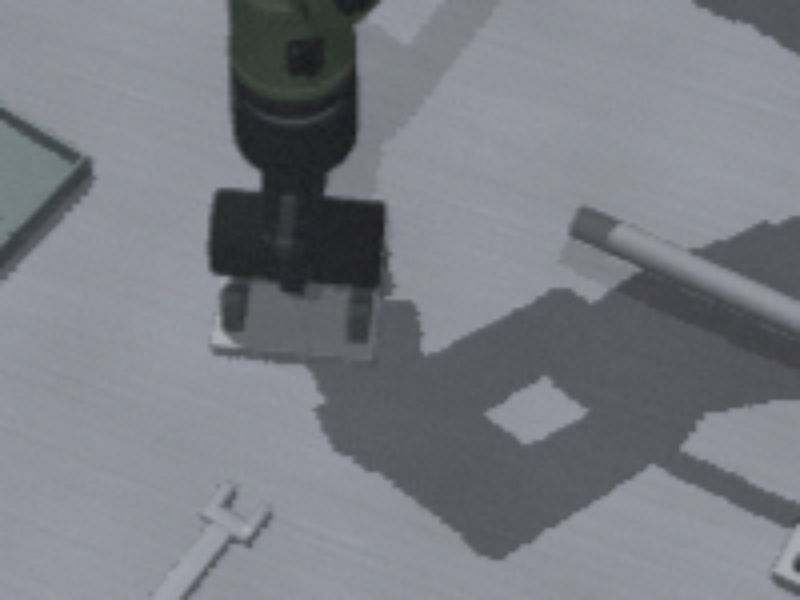

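The roller hangs level and lined up with the cradle, with its near end at row 200 in the wrist view. In the scene view it sits over both vees, spanning 212–385 against the plate's 215–378. I'll measure the lengthwise offset, then lower it.

Run:
```python
from h import *
a0=np.deg2rad(16.9);Y=np.array([-np.sin(a0),np.cos(a0),0]);X=np.array([np.cos(a0),np.sin(a0),0]);c=np.array([479.6,-61.5,0])
for n,W in(("wrist",np.load("pics/w5.npy")),("top",cloud("top",np.load("pics/top5.npy")))):
    W=W.reshape(-1,3);q=W-c;a=q@Y;b=q@X
    m=(abs(b)<14)&(W[:,2]>90)&(W[:,2]<108)&(abs(a)<75)
    print(n,m.sum(),"own y",np.percentile(a[m],[.3,99.7]),W[m,2].max())
    for l in range(-65,65,10):
        k=(abs(b)<32)&(W[:,2]>78)&(W[:,2]<110)&(a>l)&(a<=l+10)
        if k.sum()>20:print(l,"ztop",np.percentile(W[k,2],98).round(1),"x",b[k].min().round(1),b[k].max().round(1))
```

```text
wrist 16389 own y [-17.7832478   54.02916349] 102.98291320025206
-35 ztop 89.4 x -25.8 27.9
-25 ztop 101.4 x -26.0 27.9
-15 ztop 101.5 x -26.2 28.9
-5 ztop 101.6 x -27.3 30.1
5 ztop 108.6 x -32.0 32.0
15 ztop 101.7 x -25.8 27.8
25 ztop 101.8 x -26.0 27.8
35 ztop 101.7 x -26.0 27.8
45 ztop 101.6 x -26.0 28.2Traceback (most recent call last):
  File "<stdin>", line 6, in <module>
    return _quantile_unchecked(
        a, q, axis, out, overwrite_input, method, keepdims, weights)
    return _ureduce(a,
                    func=_quantile_ureduce_func,
    ...<5 lines>...
                    overwrite_input=overwrite_input,
                    method=method)
    r = func(a, **kwargs)
    result = _quantile(arr,
                       quantiles=q,
    ...<2 lines>...
                       out=out,
                       weights=wgt)
    slices_having_nans = np.isnan(arr[-1, ...])
                                  ~~~^^^^^^^^^
IndexError: index -1 is out of bounds for axis 0 with size 0
```

Run:
```python
from h import *
a0=np.deg2rad(16.9);Y=np.array([-np.sin(a0),np.cos(a0),0]);X=np.array([np.cos(a0),np.sin(a0),0])
p=np.array([479.6,-61.5,80])-.6*X+.8*Y
ctrl.move_l(p,vel=20)
p[2]=67;ctrl.move_l(p,vel=40)
p[2]=57;print(ctrl.move_l(p,vel=10,threshold=5));st("touch")
f=sensors.read_state()["force"];print("lateral",f@X,f@Y)
```

```text
True
touch t24.5 [478.5 -61.   63. ] F [ 0.1 -1.4  0.6] w 53.2 g 64.0 q6 -0.60
lateral -0.260095076804643 -1.3708379100478565
```

Run:
```python
from h import *
st("rest")
s=sensors.read_state()["eef_pos"].copy();s[2]=59
print(ctrl.move_l(s,vel=6,threshold=8));ctrl.hold(.2);st("seat")
p,W=wrist();np.save("pics/w6.npy",W)
a0=np.deg2rad(16.9);Y=np.array([-np.sin(a0),np.cos(a0),0]);X=np.array([np.cos(a0),np.sin(a0),0]);c=np.array([479.6,-61.5,0])
W=W.reshape(-1,3);q=W-c;a=q@Y;b=q@X
m=(abs(b)<14)&(W[:,2]>76)&(W[:,2]<90)&(a>15)&(a<70);print("end",np.percentile(a[m],99.7))
k=(abs(b)<35)&(W[:,2]>60)&(a>20)&(a<50)&(W[:,2]<90);print("z",np.percentile(W[k,2],98),"x",b[k].min(),b[k].max(), sensors.read_state()["force"])
```

```text
rest t24.5 [478.5 -61.   63. ] F [ 0.1 -1.4  0.6] w 53.2 g 64.0 q6 -0.60
True
seat t24.9 [478.2 -61.   62.6] F [-0.7  0.1  4.7] w 53.5 g 64.4 q6 -0.60
end 55.08649010097818
z 83.94234084790469 x -27.553719741252188 26.42620194840661 [-0.69361503  0.91153203  6.0623917 ]
```

Top of roller at 83.9 mm (expected 83), end at 55.1 mm, bearing about 5–6 N: it is seated. I'll release and retreat.

```bash
python3 - <<'E'
from h import *
s=sensors.read_state()["eef_pos"].copy()
ctrl.gripper_to(60);st("open");ctrl.gripper_to(85)
s[2]=180;ctrl.move_l(s,vel=80)
s[2]=260;ctrl.move_l(s+[0,30,0],vel=150);ctrl.hold(.3);st()
p,W=wrist("w7")
a0=np.deg2rad(16.9);Y=np.array([-np.sin(a0),np.cos(a0),0]);X=np.array([np.cos(a0),np.sin(a0),0]);c=np.array([479.55,-61.5,0])
W=W.reshape(-1,3);q=W-c;a=q@Y;b=q@X
m=(abs(b)<12)&(W[:,2]>77)&(W[:,2]<90)&(abs(a)<70);print("own y",np.percentile(a[m],[.2,99.8]))
for l in range(-55,55,22):
    k=(abs(b)<35)&(W[:,2]>62)&(W[:,2]<90)&(a>l)&(a<l+22);print(l,np.percentile(W[k,2],98),b[k].min(),b[k].max())
for n in("top","scene"):
    p,d=optics.grab_frame(n);cv2.imwrite(f"pics/{n}7.png",p[:,:,::-1])
E
python3 -c "
import cv2,numpy as np
a=cv2.imread('pics/w7.png');b=cv2.imread('pics/top7.png')
cv2.imwrite('pics/fin.png',np.vstack([cv2.resize(a,(400,300)),cv2.resize(b,(400,300))]))"
```

```text
open t25.2 [477.  -60.7  61.6] F [ 0.2  0.6 -1. ] w 60.0 g 0.0 q6 -0.60
 t28.2 [477.8 -31.1 259.1] F [ 0.3  0.1 -0.8] w 84.8 g 0.0 q6 -0.54
own y [-53.93434968  55.42835521]
-55 83.8985814468927 -26.46925925489199 26.59038096320278
-33 83.80030386928401 -26.993519370377964 26.13740154513337
-11 84.09471011831783 -26.979790320404735 26.770785592742588
11 84.05564103905668 -26.7142215320846 26.406327582981163
33 84.02387245024747 -27.09334473238592 26.724942111992533
```

View pics/fin.png

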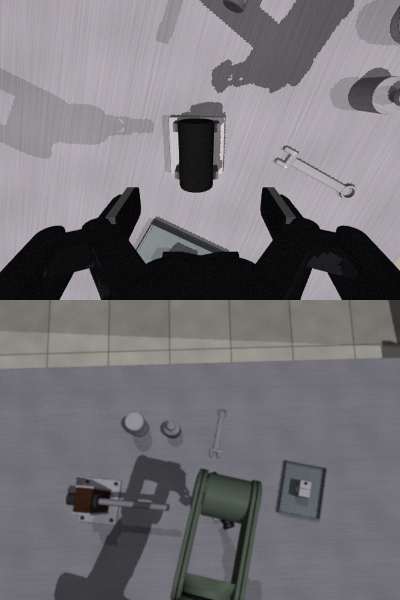

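The roller (197,155) lies level in both vees, centred within 1 mm. The collar (305,488) is in the tray and the bystanders are where they were. Handing in.

```bash
python3 -c "
from plant import ctrl
print(ctrl.finish_job())"
```

```text
the job is handed in; nothing more can be done
None
```

The collar is in the tray and the roller rests in both cradle vees, centred within about 1 mm; the weight, wrench and tin were not touched, and I handed the job in at about 28 s of the 56 s allowed (no verdict was returned).

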